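# File the blue care board in the laundry room's lever arch file

## Task

File the blue care board in the open lever arch file: lift the lever so the rings spring open, lay the board flat on the sheets with its two holes down over the two posts, grip rib upwards, and then press the lever down until it is fully home and the rings stay shut. Be gentle, because the mechanism bends if it is pulled or pressed hard (keep under about 15 N), and leave the red board and everything else where it is.

Things in the scene. Friction and masses are not known exactly. Their poses are not given: they have to be found in the camera images.
- file: Small grey lever arch file, fixed, lying open and flat. Origin: centre of the underside of its back cover (190 mm in its x, 240 mm in its y, 3 mm thick). Its +x points to the spine (x 0.099 to 0.165); beyond lies the front cover (to x 0.359). Sheets already filed, 110 x 150 mm, centred at x -0.015, y -0.015, top at z 0.009. Steel mechanism along y at x 0.023 to 0.081.
- lever_mark (a point): Point on the cover (file x 0.060, y 0.045, z 0.003) under the lever's pivot, whose axis runs along the file's x, nominally 39 mm above (file z 0.042). The mechanism (pivot, lever, rings, post tips) is riveted up to 4 mm higher or lower than nominal: this is not measured and must be felt.
- lever (a joint): Lever angle (rad). 0: shut on its stop, level, pointing to the file's +y; 1.1: open on its stop, roll up. Flat steel arm; across its end, 70 mm from the pivot, a black grip roll (diameter 16, length 32 mm along file x) can be pinched by its ends from above. Above 0.04 a spring drives it open (3 to 7 N at the roll); only pressed on to its stop (last 3 mm) does it stay shut, held by some 1 N.
- rings (a joint): Angle of the two steel wire rings (rad), geared to the lever: 0 shut (their tips rest on the post tips, nothing can be threaded), 0.9 wide open, leaning to the file's +x, tips about 25 mm beyond the post line and 55 mm up, out of the way.
- plate (a joint): Give of the sprung plate which carries lever and rings (m): 0 at rest, positive when pressed down, negative when pulled up, 8 N per mm. Beyond 0.0021 either way the mechanism is bent and the job is spoilt.
- post_left (a point): Foot, at the top of the sheets, of the fixed steel post on the file's +y side: file x 0.030, y 0.025, z 0.009. Post diameter 6 mm, upright, tip nominally at z 0.052, tapered to 2.4 mm over the top 6 mm.
- post_right (a point): Foot of the other post, like the left one: file x 0.030, y -0.055, z 0.009. 80 mm between posts.
- blue_board: Care board to be filed: stiff white plastic, 105 (x) x 130 (y) x 5 mm, 0.12 kg, flat on the table, with a blue upright grip rib and stripe. Origin: centre of its underside. Rib centred at x -0.010, y 0: 12 mm thick (x), 56 mm long (y), top at z 0.031. Two through holes, diameter 9 mm, at x 0.0405, y +-0.04. Filed, its axes point the way the file's do and it lies on the sheets.
- blue_board_eye_left (a point): Centre of the blue board's +y hole at its underside; goes over post_left.
- blue_board_eye_right (a point): Centre of the blue board's -y hole at its underside; goes over post_right.
- red_board: Same board with a red rib and stripe, lying on the table; stays where it is. Origin: centre of its underside.
- detergent: White and green detergent bottle, 72 mm across, 190 mm tall; bystander. Origin: centre of its underside.
- pegs_jar: Glass jar with wooden cap, 76 mm across, 100 mm tall; bystander. Origin: centre of its underside.
- scoop_cup: Orange measuring mug, 64 mm across, 60 mm tall; bystander. Origin: centre of its underside.
- lint_brush: Lint brush lying on the table; bystander. Origin: underside of the brush, on its length.
- stain_can: Yellow and aluminium can, 60 mm across, 140 mm tall; bystander. Origin: centre of its underside.
- button_bowl: Blue bowl, 100 mm across, 35 mm tall; bystander. Origin: centre of its underside.
There are look-alikes about, which are no part of the job. Leave any orange or pink look-alike of the blue_board alone.

How it is judged (in metres and radians):
On the way, in this order (a step that is already met when the one before it is completed fails the run):
1. the lever is lifted and the rings have sprung wide open (value of joint lever above 1 rad and value of joint rings above 0.72 rad), for 0.2 s.
2. with the rings open, the blue board lies flat on the sheets with both holes over the posts (horizontal distance between blue_board_eye_left and post_left below 0.006 m and horizontal distance between blue_board_eye_right and post_right below 0.006 m and z of blue_board in the frame of file between 0.006 and 0.013 m and angle between blue_board's own z axis and vertical below 0.06 rad and value of joint rings above 0.6 rad), for 0.2 s.
At the end, for the whole second after the job is handed in: The lever is fully home (within 0.025 rad of its stop) and the rings are shut (below 0.03 rad); the blue board lies at rest, flat (within 0.06 rad) on the sheets (underside 6 to 13 mm above the file's underside), rib up, each of its holes centred within 6 mm of its own post (horizontal distance between blue_board_eye_left and post_left below 0.006 m and horizontal distance between blue_board_eye_right and post_right below 0.006 m and z of blue_board in the frame of file between 0.006 and 0.013 m and angle between blue_board's own z axis and vertical below 0.06 rad and value of joint lever below 0.025 rad and value of joint rings below 0.03 rad and linear speed of blue_board below 0.02 m/s); the robot touches nothing.
It fails at once if the mechanism is bent: lever or rings pressed down or pulled up so hard that the plate gives more than 2.1 mm (about 17 N) (value of joint plate above 0.0021 m or value of joint plate below -0.0021 m).
It fails at once if the red board is moved by more than 30 mm (distance of red_board from where it was at the start of the episode above 0.03 m).
It fails at once if another of the loose things on the table is moved by more than 40 mm (distance of any of detergent, pegs_jar, scoop_cup, lint_brush, stain_can, button_bowl from where it was at the start of the episode above 0.04 m).
It also fails if it takes over 72 s, if anything falls off the work surface, if the arm or the gripper's body presses on something with over 40 N, if the wrist force passes 120 N, or if a joint passes its speed limit or range.

## Robot

A 6-joint arm with a two-finger parallel gripper is mounted at the origin on the work surface. World frame = base frame: x ahead of the robot, y to its left, z up, the work surface at z = 0. Lengths are in mm, angles in rad, forces in N, time in s.
With the tool pointing down it reaches from about 300 to 775 mm from the base axis. Payload 14.6 kg.
Tool frame: the origin (TCP) lies between the finger pads; the fingertips stand manip.tip_reach ahead of it and the grasp point (between the pads) lies 5 mm behind it (manip.tip_reach is the distance from the TCP to the fingertips, in mm); z points along the fingers, y is the line along which they close (so a half turn about z gives the same grasp; the last joint's range is limited). The gripper opens to 94 mm and grips with 3 to 60 N. Pads are 16 mm wide; open, the fingers measure 119 mm over their backs; the gripper's body (75 mm by 177 mm) begins 78 mm behind the grasp point.
Start: joints at [-1.3, 0.3, 1.521, -0, 1.321, -0.067], TCP at [182.269, -518.91, 219.446] pointing down, gripper open.
Joint ranges: [-3.03, 3.03], [-0.79, 2.21], [0.23, 2.52], [-1.04, 4.18], [0, 3.07], [-2.55, 2.55]. Speed limits (rad/s): [2.22, 2.22, 2.57, 3.14, 3.14, 3.14].

## Interface

Orientations are given as [roll, pitch, yaw] about the fixed x, y, z axes, in that order (R = Rz(yaw) Ry(pitch) Rx(roll)).
In Python, from cell import manip gives the robot as it stands. The module is installed in compiled form; this text tells all that it offers.
- The arm moves only by the shell command python3 -m creep 'ROWS' [FORCE]. ROWS is JSON, a list of rows, each a list of 3 entries, a list of its own where there are three numbers: the opening, from -1 (shut) to 1 (fully open), then the shift along the tool's x, y, z in cm, then the turn about the tool's z in units of 5 degrees (1.0 is 5 degrees). In form: [[grip, [tx, ty, tz], roll], ...]. A call has 1 to 12 rows; each row is the pose to reach, as a shift and turn from the pose commanded when the call began, along the tool's axes at that moment; what a row does not reach only later rows make up. A row lasts 1/10 s, in which the tool goes at most 50 mm and 8.59 degrees, less where a joint would pass 70% of its speed; a pose out of reach is approached as far as the arm can. A call with a gripper value outside its range is refused whole. The fingers move at their own pace and stop on an object; FORCE is the grip in N (left out, the last holds). Time passes only in rows, so rows that repeat a pose let the fingers close. It gives the time, the measured TCP pose, the force, the opening and the grip force at its end, in the units of the state.
- manip.read_state(): the state, without advancing time (a new reading comes with each control period).
- manip.camera(name): name is "side" or "top"; returns the picture (480x640x3 uint8, red, green, blue); there is no depth.
- manip.camera_params(name): a dict with "fovy" (degrees; the focal length in pixels is half the picture's height over the tangent of half this angle, whatever the lens; pixels are square), "cx", "cy" (the principal point, pixels), "k1" (the pictures are not rectified: a ray, as slopes to the right and down, at radius r is drawn at 1 + k1 r^2 times it, then the intrinsics apply), "origin" and "attitude" of the camera in the world. Camera axes: x right, y down, z forward; pixel columns grow to the right and rows downward; lengths in mm; the calibration is good to about 2 mm. A picture is of the moment at which its call begins. camera_params takes no time and is no camera call.
- manip.sign_off(): hands the job in; it is judged then, once.
The state is a dict: "clock": time; "joints": joint angles; "qd": joint speeds; "effort": joint torques, N m; "eef_pos": TCP position; "eef_rot": TCP orientation; "wrist_force": force on the tool from outside, world axes, zero at the start; "moment": the same for the moment, N m; "finger_gap": finger opening in mm; "finger_force": force on a finger pad.
Only numpy, scipy, OpenCV 4.12 (cv2) and the standard library are available. Lean on these libraries where they do the work, as an engineer would, in place of code of your own. Each camera call takes 0.05 s, during which the arm holds its last target. There are 200 camera calls.

## Working session

There is one attempt and no reset: what is moved stays moved. The work goes in short steps, Python scripts to look and compute and a shell command to move; the robot and the scene stay as the last step left them, time stands still between calls to the robot, and variables do not carry over. Pictures are saved under pics/ and viewed, at most 10 in all, crops included, and the job is handed in when it is done.

```bash
mkdir -p pics; python3 - <<'E'
from cell import manip
import cv2
for n in("top","side"):
    cv2.imwrite(f"pics/{n}0.png",cv2.cvtColor(manip.camera(n),cv2.COLOR_RGB2BGR)); print(n,manip.camera_params(n))
print(manip.read_state(),manip.tip_reach)
E
```

```text
top {'fovy': 42.638749773272195, 'cx': 315.5085660267856, 'cy': 232.73936310937304, 'k1': -0.005994378236957703, 'origin': array([ 316.87384558,   39.44697506, 1430.57392583]), 'attitude': array([-2.9778095 , -0.00776845, -1.57862461])}
side {'fovy': 43.86000072026561, 'cx': 322.73396467105243, 'cy': 233.04316819823052, 'k1': 0.047386349829517005, 'origin': array([ 490.16801105, 1038.22428338, 1263.69205859]), 'attitude': array([-2.43941113,  0.0035922 , -3.08705404])}
{'clock': 0.1, 'joints': array([-1.29962613e+00,  3.00399590e-01,  1.52149097e+00, -2.47687266e-05,
        1.32071049e+00, -6.65939762e-02]), 'qd': array([ 6.67294138e-04, -1.43572405e-03, -1.79312968e-03, -2.38299700e-03,
       -8.67163064e-05,  8.24983373e-04]), 'effort': array([ 1.97873094e-03, -5.32644510e+01, -3.53286195e+01,  7.09493179e-02,
        2.34949740e-02, -8.28738712e-05]), 'eef_pos': array([ 182.19541585, -518.71984442,  218.96367109]), 'eef_rot': array([-3.14058490e+00, -4.31645776e-05,  3.37770297e-01]), 'wrist_force': array([-0.50940406,  0.10554487,  0.3311754 ]), 'moment': array([ 0.05521102, -0.04597867, -0.01505193]), 'finger_force': 0.0, 'finger_gap': 94.10318263425107} 14.0
```

View pics/top0.png

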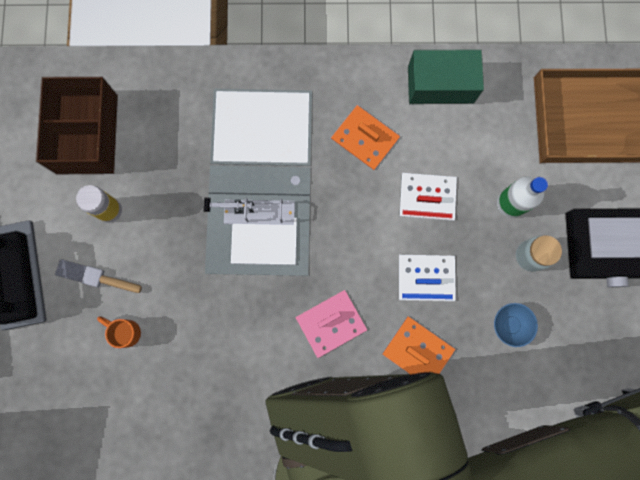

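View pics/side0.png

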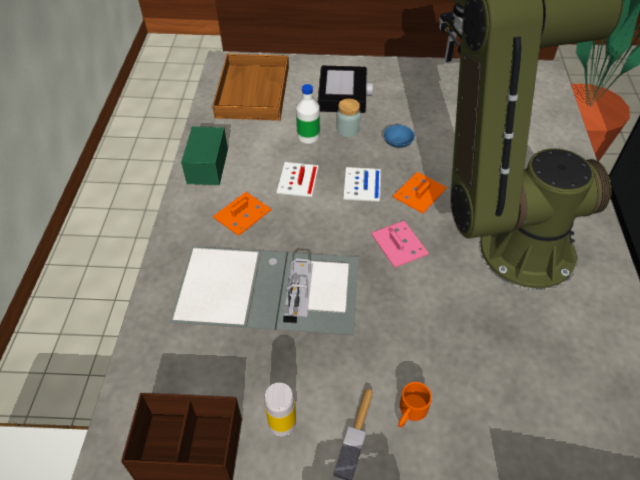

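Both pictures show the file at top (258,185). It has its spine and white front cover up-image (+x world) and the lever's black roll at (208,204) pointing left (+y). Candidates for the care board:
- white with blue rib at (428,278)
- white with red rib at (428,197)
- orange at (366,137) and (420,350)
- pink at (331,324)

The blue-ribbed white one fits the description; I'll confirm it in one enlarged crop.

```bash
cat > h.py <<'E'
import numpy as np, cv2
from scipy.spatial.transform import Rotation as R
from cell import manip
def K(n):
    p=manip.camera_params(n); f=240/np.tan(np.radians(p['fovy']/2))
    return np.array([[f,0,p['cx']],[0,f,p['cy']],[0,0,1]]),np.array([p['k1'],0,0,0,0.]),np.array(p['origin']),R.from_euler('xyz',p['attitude']).as_matrix()
def px2w(n,uv,z):
    k,d,o,r=K(n); q=cv2.undistortPoints(np.float64(uv).reshape(-1,1,2),k,d).reshape(-1,2)
    v=np.c_[q,np.ones(len(q))]@r.T; s=(z-o[2])/v[:,2]; return o+v*s[:,None]
def w2px(n,X):
    k,d,o,r=K(n); X=np.float64(X).reshape(-1,3)
    return cv2.projectPoints((X-o)@r,np.zeros(3),np.zeros(3),k,d)[0].reshape(-1,2)
E
python3 - <<'E'
import cv2,numpy as np
t=cv2.imread('pics/top0.png'); s=cv2.imread('pics/side0.png')
def c(i,x,y,w,h,W,H): return cv2.resize(i[y:y+h,x:x+w],(W,H),interpolation=cv2.INTER_CUBIC)
a=np.hstack([c(t,200,175,120,105,400,350),c(t,388,245,80,70,400,350)])
b=np.hstack([c(s,275,240,90,56,400,249),c(s,335,160,60,37,400,249)])
cv2.imwrite('pics/crop1.png',np.vstack([a,b]))
E
```

```text
(no output)
```

View pics/crop1.png

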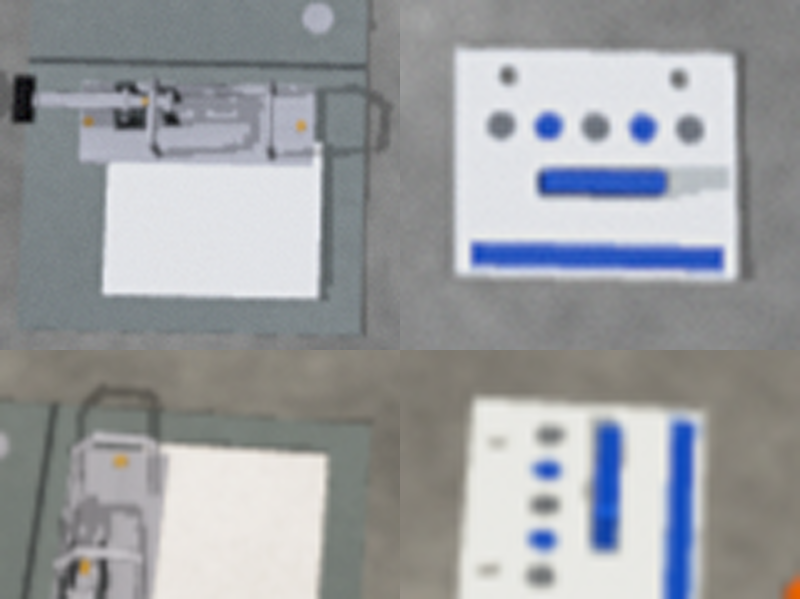

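The crop confirms it: a white board with blue rib, blue stripe and blue and grey dots. Its eyes are at top px (409.6,260) and (443.6,260.6), facing the file's way. Next I'll fit edges to get metric poses.

```bash
cat >> h.py <<'E'
from scipy.ndimage import map_coordinates, gaussian_filter1d
from scipy.optimize import least_squares
def edgefit(img,n,z,pose,edges,w=8,it=4):
    """edges: list of (p0,p1) in local mm, fits (x,y,yaw) by steepest gradient normal to each edge"""
    g=cv2.cvtColor(img,cv2.COLOR_BGR2GRAY).astype(float); pose=np.array(pose,float)
    t=np.arange(-w,w+.01,.25)
    for k in range(it):
        P=[];N=[];D=[]
        c,s=np.cos(pose[2]),np.sin(pose[2]); Rm=np.array([[c,-s],[s,c]])
        for p0,p1 in edges:
            p0,p1=np.float64(p0),np.float64(p1); d=(p1-p0)/np.linalg.norm(p1-p0); nn=np.array([-d[1],d[0]]); ds=[]
            for a in np.linspace(.06,.94,25):
                q=p0+a*(p1-p0); L=q+t[:,None]*nn; W=np.c_[L@Rm.T+pose[:2],np.full(len(t),z)]
                uv=w2px(n,W); pr=gaussian_filter1d(map_coordinates(g,[uv[:,1],uv[:,0]],order=1),4)
                gr=np.abs(np.gradient(pr))**2; ds.append(((gr*t).sum()/gr.sum(),q))
            m=np.median([x[0] for x in ds])
            for dd,q in ds:
                if abs(dd-m)<1.5: P.append(q);N.append(nn);D.append(dd)
        P,N,D=map(np.array,(P,N,D))
        # local correction dx,dy,dth
        A=np.c_[N,P[:,0]*N[:,1]-P[:,1]*N[:,0]]
        x,*_=np.linalg.lstsq(A,D,rcond=None)
        pose[:2]+=Rm@x[:2]; pose[2]+=x[2]
    return pose,np.sqrt(np.mean((A@x-D)**2))
E
cat > m.py <<'E'
from h import *
T=cv2.imread('pics/top0.png');S=cv2.imread('pics/side0.png')
eb=[((-52.5,-65),(-52.5,65)),((52.5,-65),(52.5,65)),((-52.5,65),(52.5,65)),((-52.5,-65),(52.5,-65))]
c=px2w('top',[[427.3,278]],5)[0]
for n,I in(('top',T),('side',S)):
    print('board',n,edgefit(I,n,5,[c[0],c[1],0],eb,10))
h=px2w('top',[[409.6,260],[443.6,260.6]],5);print('holes',h, 'mid',h.mean(0),'yaw',np.arctan2(-(h[0]-h[1])[0],(h[0]-h[1])[1]))
print('rib',px2w('top',[[388+603/5,245+182/5]],31))
print('side holes',px2w('side',[[335+498*.15,160+(441-350)*.15],[335+488*.15,160+(570-350)*.15]],5))
k=.3
q=px2w('top',[[200+103*k,175+295*k],[200+320*k,175+298*k]],9);print('sheetcorners',q)
y=q[:,1].mean()+15; x=q[:,0].mean()+70
es=[((-70,-90),(-70,60)),((-70,-90),(15,-90)),((-70,60),(15,60))]
ec=[((-95,-120),(-95,120)),((-95,120),(85,120)),((-95,-120),(-20,-120))]
for n,I in(('top',T),('side',S)):
    print('sheet',n,edgefit(I,n,9,[x,y,0],es,8)); print('cover',n,edgefit(I,n,3,[x,y,0],ec,8))
print('roll top',px2w('top',[[200+24*k,175+100*k]],42))
E
python3 m.py
```

```text
board top (array([ 4.47520558e+02, -2.31405628e+02, -2.55139287e-02]), np.float64(1.1625199710824288))
board side (array([ 4.48704994e+02, -2.24071435e+02, -2.72141223e-02]), np.float64(2.0774898478427883))
holes [[ 486.40825448 -192.74303537    5.        ]
 [ 484.441451   -272.26545842    5.        ]] mid [ 485.42485274 -232.5042469     5.        ] yaw -0.0247276494006636
rib [[ 432.55299427 -413.39035842   31.        ]]
side holes [[ 303.80268234 -272.40267173    5.        ]
 [ 311.29764207 -190.99252915    5.        ]]
sheetcorners [[480.62395052 223.56817475   9.        ]
 [477.48129682  72.46312709   9.        ]]
sheet top (array([ 5.50410460e+02,  1.62984112e+02, -2.72913759e-02]), np.float64(0.45267257822160206))
cover top (array([ 5.49770749e+02,  1.62374428e+02, -9.58901283e-03]), np.float64(0.6885549180364232))
sheet side (array([ 5.51841493e+02,  1.67859454e+02, -2.90617733e-02]), np.float64(0.7868311398719433))
cover side (array([ 5.51947117e+02,  1.66676722e+02, -2.83463379e-02]), np.float64(0.6491095111128897))
roll top [[612.65477303 275.80909723  42.        ]]
```

```bash
cat >> h.py <<'E'
def go(x,y,z,yaw):
    s=manip.read_state(); M=R.from_euler('xyz',s['eef_rot']).as_matrix()
    d=M.T@(np.array([x,y,z])-s['eef_pos'])/10; t=-np.degrees((yaw-s['eef_rot'][2]+np.pi)%(2*np.pi)-np.pi)/5
    print('shift cm',d.round(3),'roll',t.round(3),'t',s['clock'],'F',s['wrist_force'].round(2))
E
python3 - <<'E'
from h import *
print('rib',px2w('top',[[388+203/5-.4,245+182/5-.4]],31))
print('side holes',px2w('side',[[335+98*.15-.4,160+(441-350)*.15-.4],[335+88*.15-.4,160+(570-350)*.15-.4]],5))
go(613,277,150,1.5435)
E
```

```text
rib [[ 434.82805626 -229.42462055   31.        ]]
side holes [[ 485.50840166 -265.12032487    5.        ]
 [ 487.78718285 -183.74814236    5.        ]]
shift cm [ 67.015 -60.793   6.961] roll -13.817 t 0.1 F [-0.51  0.11  0.33]
```

```bash
python3 -m creep '[[1,[67,-60.8,7],-13.8],[1,[67,-60.8,7],-13.8],[1,[67,-60.8,7],-13.8],[1,[67,-60.8,7],-13.8],[1,[67,-60.8,7],-13.8],[1,[67,-60.8,7],-13.8],[1,[67,-60.8,7],-13.8],[1,[67,-60.8,7],-13.8],[1,[67,-60.8,7],-13.8],[1,[67,-60.8,7],-13.8],[1,[67,-60.8,7],-13.8],[1,[67,-60.8,7],-13.8]]' 6; python3 -c "
from h import *
go(613,277,90,1.5435)"
```

```text
clock: 1.3
eef_pos: [467.5, 9.4, 172.9]
eef_rot: [-3.142, 0.0, 1.542]
wrist_force: [1.0, -0.4, -0.5]
finger_gap: 93.8
finger_force: 0.0
shift cm [27.169 13.782  8.294] roll -0.014 t 1.3 F [ 1.03 -0.38 -0.55]
```

```bash
python3 -m creep '[[0.3,[27.2,13.8,0],0],[0.3,[27.2,13.8,0],0],[0.3,[27.2,13.8,0],0],[0.3,[27.2,13.8,0],0],[0.3,[27.2,13.8,0],0],[0.3,[27.2,13.8,0],0],[0.3,[27.2,13.8,4],0],[0.3,[27.2,13.8,8.3],0],[0.3,[27.2,13.8,8.3],0],[0.3,[27.2,13.8,8.3],0]]' 6; python3 - <<'E'
from h import *
for n in("top","side"):
    cv2.imwrite(f"pics/{n}1.png",cv2.cvtColor(manip.camera(n),cv2.COLOR_RGB2BGR))
t=cv2.imread('pics/top1.png');s=cv2.imread('pics/side1.png')
tc=w2px('top',[[613,277,76]])[0];sc=w2px('side',[[613,277,76]])[0];print(tc,sc)
c=lambda i,x,y,w,W:cv2.resize(i[y:y+w,x:x+w],(W,W),interpolation=cv2.INTER_CUBIC)
cv2.imwrite('pics/crop2.png',np.hstack([c(t,int(tc[0])-40,int(tc[1])-40,80,400),c(s,int(sc[0])-40,int(sc[1])-40,80,400)]))
go(613,277,37,1.5435)
E
```

```text
clock: 2.3
eef_pos: [612.8, 275.0, 90.8]
eef_rot: [-3.141, 0.0, 1.542]
wrist_force: [0.1, -0.0, 0.7]
finger_gap: 60.7
finger_force: 0.0
[204.16394461 201.71497468] [290.01634028 310.44802328]
shift cm [ 0.165 -0.105  5.611] roll -0.021 t 2.4 F [-0.15 -0.31  0.19]
```

View pics/crop2.png

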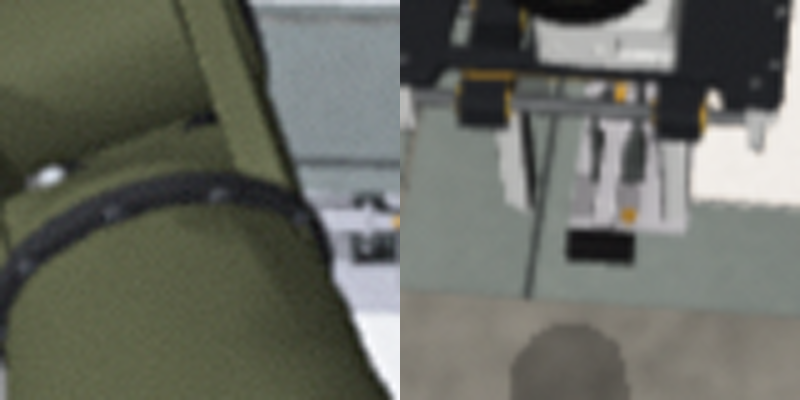

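The side view shows the fingers straddling the roll at about px (289.6,319), with the tips at about px (273,311) and (305,312). The top view is hidden by the arm.

```bash
python3 - <<'E'
from h import *
print('roll side',px2w('side',[[289.6,319]],42), 'low/high',px2w('side',[[289.6,319]],38),px2w('side',[[289.6,319]],46))
e=manip.read_state()['eef_pos'];print(e)
for dx in(-36,36):
  for dy in(-8,8): print(dx,dy,(w2px('side',[[e[0]+dx,e[1]+dy,e[2]-14]])[0]-[249.6,269.6])*5+[400,0])
s=cv2.imread('pics/side1.png')
cv2.imwrite('pics/crop3.png',cv2.resize(s[285:335,255:321],(792,600),interpolation=cv2.INTER_LANCZOS4))
for dx in(-36,36):
  for dy in(-8,8): print((w2px('side',[[e[0]+dx,e[1]+dy,e[2]-14]])[0]-[255,285])*12+6)
E
```

```text
roll side [[615.33027736 279.27062951  42.        ]] low/high [[615.74007709 276.78570331  38.        ]] [[614.92047764 281.75555572  46.        ]]
[613.81846853 275.2465835   93.11516646]
-36 -8 [678.10723783 186.33711565]
-36 8 [675.58295615 215.21003975]
36 -8 [525.86131825 179.71065575]
36 8 [522.19788283 208.48543584]
[608.65737079 268.40907756]
[602.59909476 337.7040954 ]
[243.26716379 252.50557381]
[234.47491879 321.56504601]
```

View pics/crop3.png

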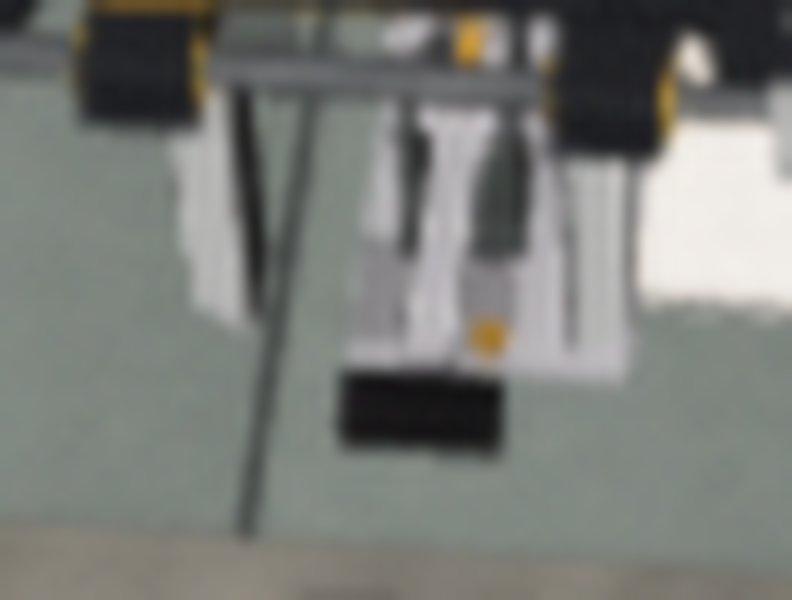

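```bash
python3 -c "
from h import *
go(615,280,37,1.5425)"; python3 -m creep '[[0.3,[0.45,-0.12,0],0],[0.3,[0.45,-0.12,3],0],[0.3,[0.45,-0.12,5.6],0],[0.3,[0.45,-0.12,5.6],0],[0.3,[0.45,-0.12,5.6],0]]' 6; python3 -c "
from h import *
go(615,280,37,1.5425)"
```

```text
shift cm [0.471 0.086 5.613] roll -0.01 t 2.4 F [-0.15 -0.31  0.19]
clock: 2.9
eef_pos: [612.2, 280.0, 35.8]
eef_rot: [3.14, -0.001, 1.542]
wrist_force: [0.1, -0.6, 0.7]
finger_gap: 61.5
finger_force: 0.0
shift cm [ 0.01   0.277 -0.116] roll -0.005 t 2.9 F [ 0.1  -0.61  0.71]
```

```bash
python3 -m creep '[[0.3,[0,0.27,0],0],[0.3,[0,0.27,0],0],[-0.3,[0,0.27,0],0],[-0.5,[0,0.27,0],0],[-0.5,[0,0.27,0],0],[-0.5,[0,0.27,0],0],[-0.5,[0,0.27,0],0]]' 6; python3 -c "
from h import *
go(615,280,37,1.5425)"
```

```text
clock: 3.6
eef_pos: [614.4, 279.6, 34.2]
eef_rot: [-3.142, 0.0, 1.542]
wrist_force: [0.7, -0.7, 0.0]
finger_gap: 31.9
finger_force: 6.0
shift cm [ 0.042  0.063 -0.282] roll -0.004 t 3.6 F [ 0.66 -0.67  0.02]
```

```bash
python3 -m creep '[[-0.5,[0,0,-0.1],0],[-0.5,[0,0,-0.2],0],[-0.5,[0,0,-0.3],0],[-0.5,[-0.02,0,-0.4],0],[-0.5,[-0.02,0,-0.5],0],[-0.5,[-0.03,0,-0.6],0],[-0.5,[-0.03,0,-0.7],0],[-0.5,[-0.03,0,-0.7],0]]' 6
```

```text
clock: 4.4
eef_pos: [614.4, 279.2, 41.3]
eef_rot: [-3.142, 0.0, 1.542]
wrist_force: [0.2, -1.0, -0.7]
finger_gap: 31.8
finger_force: 6.0
```

```bash
python3 -m creep '[[-0.5,[-0.04,0,-0.35],0],[-0.5,[-0.1,0,-0.7],0],[-0.5,[-0.2,0,-1.15],0],[-0.5,[-0.35,0,-1.65],0],[-0.5,[-0.35,0,-1.65],0]]' 6; python3 - <<'E'
from h import *
i=cv2.cvtColor(manip.camera("side"),cv2.COLOR_RGB2BGR)
cv2.imwrite('pics/side2.png',i); cv2.imwrite('pics/crop4.png',cv2.resize(i[250:340,240:330],(600,600),interpolation=cv2.INTER_CUBIC))
E
```

```text
clock: 4.9
eef_pos: [614.4, 275.5, 58.7]
eef_rot: [3.141, 0.0, 1.542]
wrist_force: [-2.2, -0.7, 3.8]
finger_gap: 31.7
finger_force: 6.0
```

View pics/crop4.png

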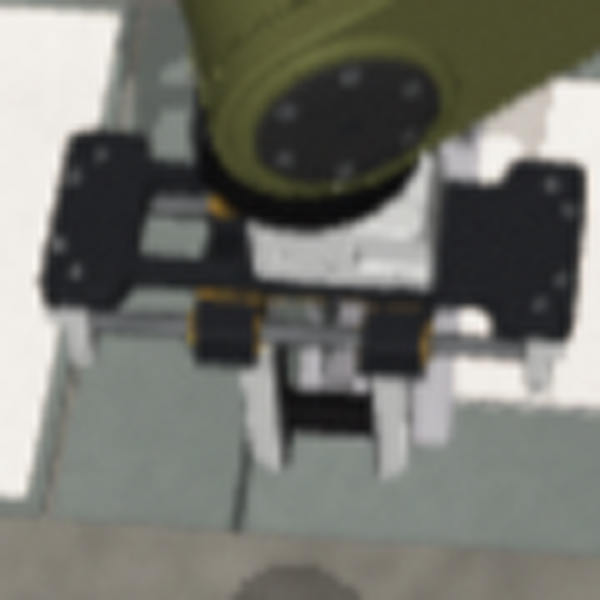

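The roll sits between the pads at crop (330,415) and pushes upwards, so I'll follow its arc to open.

```bash
python3 -m creep '[[-0.5,[-0.2,0,-0.5],0],[-0.5,[-0.44,0,-1.0],0],[-0.5,[-0.7,0,-1.45],0],[-0.5,[-1.0,0,-1.87],0],[-0.5,[-1.35,0,-2.25],0],[-0.5,[-1.7,0,-2.65],0],[-0.5,[-2.1,0,-3.0],0],[-0.5,[-2.5,0,-3.33],0],[-0.5,[-3.1,0,-3.7],0],[-0.5,[-3.1,0,-3.7],0]]' 6; python3 -m creep '[[0,[0,0,0],0],[0.3,[0,0,0],0],[0.3,[0,0,0],0],[0.3,[0,0,-4],0],[0.3,[0,0,-8],0],[0.3,[0,0,-8],0]]'
```

```text
clock: 5.95
eef_pos: [613.3, 244.8, 94.6]
eef_rot: [-3.142, -0.001, 1.542]
wrist_force: [3.2, 0.8, -2.7]
finger_gap: 32.0
finger_force: 6.0
clock: 6.55
eef_pos: [615.2, 245.5, 180.9]
eef_rot: [3.133, -0.003, 1.542]
wrist_force: [-0.4, -0.3, 0.7]
finger_gap: 60.8
finger_force: 0.0
```

```bash
python3 - <<'E'
from h import *
E={'x-':((-52.5,-65),(-52.5,65)),'x+':((52.5,-65),(52.5,65)),'y+':((-52.5,65),(52.5,65)),'y-':((-52.5,-65),(52.5,-65))}
for f,n,g in(('top0','top',[447.5,-231.4]),('side0','side',[448.7,-225.5]),('side1','side',[448.7,-225.5])):
    I=cv2.imread(f'pics/{f}.png')
    for w in(4,6): print(f,w,edgefit(I,n,5,[*g,-.026],list(E.values()),w,8))
    for k in(('x-','x+','y+'),('x-','x+','y-')): print(k,edgefit(I,n,5,[*g,-.026],[E[j] for j in k],5,8))
# blue rib top / stripe colour centroid, and file refit
    hsv=cv2.cvtColor(I,cv2.COLOR_BGR2HSV); m=cv2.inRange(hsv,(100,150,60),(130,255,255))
    nn,l,st,ce=cv2.connectedComponentsWithStats(m); print([(s[4],c.round(1).tolist()) for s,c in zip(st[1:],ce[1:]) if 8<s[4]<400])
go(439,-225.5,110,1.5435)
E
```

```text
top0 4 (array([ 4.47451470e+02, -2.31280544e+02, -2.62156950e-02]), np.float64(0.8733359389400004))
top0 6 (array([ 4.47465437e+02, -2.31226690e+02, -2.70470079e-02]), np.float64(1.0656818461731967))
('x-', 'x+', 'y+') (array([ 4.47421640e+02, -2.30661248e+02, -2.50217990e-02]), np.float64(1.045597100560155))
('x-', 'x+', 'y-') (array([ 4.47410960e+02, -2.31826625e+02, -2.56163290e-02]), np.float64(1.0477929567865087))
[(np.int32(186), [538.6, 184.7]), (np.int32(12), [417.3, 269.8]), (np.int32(12), [436.2, 270.3]), (np.int32(101), [428.1, 281.0]), (np.int32(160), [426.0, 295.8])]Traceback (most recent call last):
  File "<stdin>", line 5, in <module>
  File "h.py", line 26, in edgefit
    uv=w2px(n,W); pr=gaussian_filter1d(map_coordinates(g,[uv[:,1],uv[:,0]],order=1),4)
  File "h.py", line 11, in w2px
    k,d,o,r=K(n); X=np.float64(X).reshape(-1,3)
            ~^^^
  File "h.py", line 5, in K
    p=manip.camera_params(n); f=240/np.tan(np.radians(p['fovy']/2))
ValueError: time passes only in moves, steps and waits
```

```bash
sed -i 's/^def K(n)/from functools import lru_cache\n@lru_cache\ndef K(n)/' h.py; python3 - <<'E'
from h import *
E={'x-':((-52.5,-65),(-52.5,65)),'x+':((52.5,-65),(52.5,65)),'y+':((-52.5,65),(52.5,65)),'y-':((-52.5,-65),(52.5,-65))}
for f,n,g in(('side0','side',[448.7,-225.5]),('side1','side',[448.7,-225.5])):
    I=cv2.imread(f'pics/{f}.png')
    for w in(4,6): print(f,w,edgefit(I,n,5,[*g,-.026],list(E.values()),w,8))
    for k in(('x-','x+','y+'),('x-','x+','y-')): print(k,edgefit(I,n,5,[*g,-.026],[E[j] for j in k],5,8))
go(439,-225.5,110,1.5435)
E
```

```text
side0 4 (array([ 4.49163075e+02, -2.24654667e+02, -1.85019442e-02]), np.float64(1.1814005928934235))
side0 6 (array([ 4.48767296e+02, -2.24238011e+02, -2.89290923e-02]), np.float64(1.7097808714355784))
('x-', 'x+', 'y+') (array([ 4.48895641e+02, -2.21560846e+02, -2.07452668e-02]), np.float64(1.2637732515276416))
('x-', 'x+', 'y-') (array([ 4.48802129e+02, -2.27173779e+02, -2.57074366e-02]), np.float64(1.295823379971056))
side1 4 (array([ 4.46118098e+02, -2.25038019e+02, -3.36410535e-02]), np.float64(0.8399247324363687))
side1 6 (array([ 4.44960381e+02, -2.25838690e+02, -3.40643538e-02]), np.float64(0.7832663482875496))
('x-', 'x+', 'y+') (array([ 4.46534888e+02, -2.24636325e+02, -1.41507451e-02]), np.float64(0.7495921951048373))
('x-', 'x+', 'y-') (array([ 4.45816282e+02, -2.26332947e+02, -3.21271804e-02]), np.float64(0.8103572384910985))
shift cm [-47.609 -16.327   6.8  ] roll -0.015 t 6.55 F [-0.37 -0.27  0.67]
```

```bash
python3 -m creep '[[0.3,[-47.7,-16.3,3],0],[0.3,[-47.7,-16.3,3],0],[0.3,[-47.7,-16.3,3],0],[0.3,[-47.7,-16.3,3],0],[0.3,[-47.7,-16.3,3],0],[0.3,[-47.7,-16.3,3],0],[0.3,[-47.7,-16.3,3],0],[0.3,[-47.7,-16.3,3],0],[0.3,[-47.7,-16.3,3],0],[0.3,[-47.7,-16.3,3],0],[0.3,[-47.7,-16.3,6.8],0],[0.3,[-47.7,-16.3,6.8],0]]' 15; python3 -m creep '[[0.3,[0,0,0],0],[0.3,[0,0,0],0]]'; python3 - <<'E'
from h import *
i=cv2.cvtColor(manip.camera("top"),cv2.COLOR_RGB2BGR)
cv2.imwrite('pics/top3.png',i); cv2.imwrite('pics/crop5.png',np.hstack([cv2.resize(i[170:290,195:315],(480,480),interpolation=cv2.INTER_CUBIC),i[100:340,160:160+0] if 0 else cv2.resize(i[200:380,400:520],(320,480))]))
go(438.9,-226.6,60,1.5435)
E
```

```text
clock: 7.75
eef_pos: [434.4, -227.4, 103.1]
eef_rot: [-3.136, -0.003, 1.539]
wrist_force: [-0.4, 0.6, 1.4]
finger_gap: 61.3
finger_force: 0.0
clock: 7.95
eef_pos: [437.6, -226.7, 108.0]
eef_rot: [3.14, 0.001, 1.544]
wrist_force: [0.2, 0.5, 0.3]
finger_gap: 61.0
finger_force: 0.0
shift cm [0.02  0.113 4.799] roll 0.003 t 8.0 F [-0.66  0.38  0.73]
```

View pics/crop5.png

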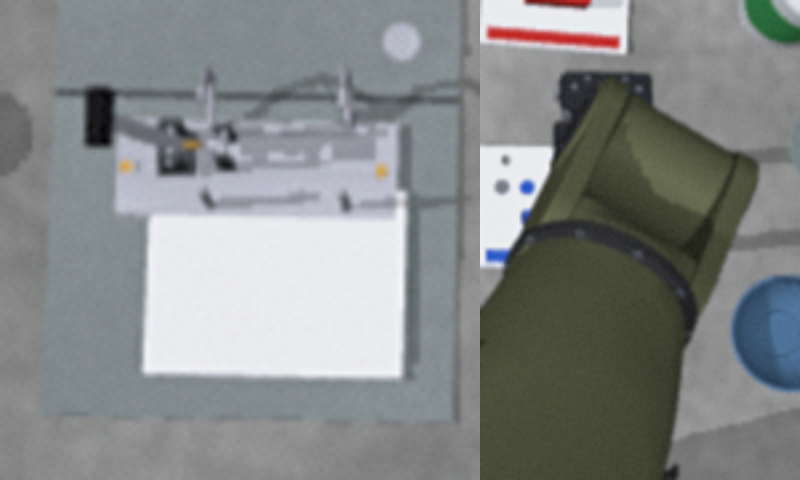

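The lever is up with its roll at crop (98,115). The rings lean open at (205,90) and (345,90), and the posts are clear at (207,197) and (345,200). Now I'll descend onto the rib.

```bash
python3 -m creep '[[0.3,[0,0.11,3],0],[0.3,[0,0.11,6],0],[0.3,[0,0.11,8.0],0],[0.3,[0,0.11,8.5],0],[0.3,[0,0.11,8.5],0],[0.3,[0,0.11,8.5],0]]' 15; python3 -c "
from h import *
go(438.9,-226.6,22.5,1.5435)"
```

```text
clock: 8.6
eef_pos: [438.7, -227.5, 23.0]
eef_rot: [3.14, 0.001, 1.543]
wrist_force: [0.1, 0.1, 0.1]
finger_gap: 61.4
finger_force: 0.0
shift cm [0.091 0.02  0.054] roll -0.01 t 8.6 F [0.12 0.07 0.08]
```

```bash
python3 -m creep '[[-0.5,[0,0,0],0],[-1,[0,0,0],0],[-1,[0,0,0],0],[-1,[0,0,0],0],[-1,[0,0,0],0],[-1,[0,0,0],0],[-1,[0,0,0],0]]' 25;  python3 -c "
from h import *
print(manip.read_state()['eef_pos'])"; python3 -m creep '[[-1,[0,0,-3],0],[-1,[0,0,-6],0],[-1,[0,0,-9],0],[-1,[0,0,-12],0],[-1,[0,0,-12],0],[-1,[0,0,-12],0]]'; python3 -c "
from h import *
b=np.array([438.9,-226.6]);s=manip.read_state();print(s['eef_pos'])
go(438.9+103,-226.6+394.4,142,1.5425)"
```

```text
clock: 9.3
eef_pos: [437.8, -227.4, 21.7]
eef_rot: [-3.141, -0.0, 1.542]
wrist_force: [-1.1, 0.1, 0.8]
finger_gap: 11.7
finger_force: 25.0
[ 437.7999491  -227.37790697   21.66033056]
clock: 9.9
eef_pos: [437.8, -227.3, 141.5]
eef_rot: [3.141, 0.0, 1.542]
wrist_force: [-0.2, -0.7, -1.4]
finger_gap: 12.0
finger_force: 25.0
[ 437.77641103 -227.33133505  141.45256413]
shift cm [39.796  9.272 -0.058] roll -0.005 t 9.9 F [-0.17 -0.71 -1.39]
```

```bash
python3 -c "
from h import *
go(529.8,152.1,142,1.5415)"; python3 -m creep '[[-1,[37.6,8.2,0],0],[-1,[37.6,8.2,0],0],[-1,[37.6,8.2,0],0],[-1,[37.6,8.2,0],0],[-1,[37.6,8.2,0],0],[-1,[37.6,8.2,0],0],[-1,[37.6,8.2,0],0],[-1,[37.6,8.2,0],0],[-1,[37.6,8.2,0],0],[-1,[37.6,8.2,0],0],[-1,[37.6,8.2,0],0],[-1,[37.6,8.2,0],0]]';  python3 -c "
from h import *
go(529.8,152.1,142,1.5415)"
```

```text
shift cm [38.192  8.108 -0.059] roll 0.006 t 9.9 F [-0.17 -0.71 -1.39]
clock: 11.1
eef_pos: [530.5, 145.0, 141.3]
eef_rot: [-3.141, 0.0, 1.541]
wrist_force: [-0.4, -0.9, -1.6]
finger_gap: 11.8
finger_force: 25.0
shift cm [ 0.705 -0.09  -0.065] roll -0.01 t 11.1 F [-0.37 -0.89 -1.57]
```

```bash
python3 -m creep '[[-1,[0.7,-0.08,0],0],[-1,[0.7,-0.08,2.5],0],[-1,[0.7,-0.08,5.0],0],[-1,[0.7,-0.08,5.0],0],[-1,[0.7,-0.08,5.0],0]]'; python3 - <<'E'
from h import *
i=cv2.cvtColor(manip.camera("side"),cv2.COLOR_RGB2BGR)
j=cv2.cvtColor(manip.camera("top"),cv2.COLOR_RGB2BGR)
cv2.imwrite('pics/side4.png',i);cv2.imwrite('pics/top4.png',j); cv2.imwrite('pics/crop6.png',np.hstack([cv2.resize(i[215:345,240:370],(480,480),interpolation=cv2.INTER_CUBIC),cv2.resize(j[170:290,200:280],(320,480),interpolation=cv2.INTER_CUBIC)]))
go(529.8,152.1,92,1.5415)
E
```

```text
clock: 11.6
eef_pos: [530.2, 153.1, 92.2]
eef_rot: [-3.141, -0.0, 1.542]
wrist_force: [-1.1, -0.3, -1.3]
finger_gap: 11.7
finger_force: 25.0
shift cm [-0.119 -0.086  0.113] roll 0.005 t 11.7 F [ 0.16 -0.32 -0.61]
```

View pics/crop6.png

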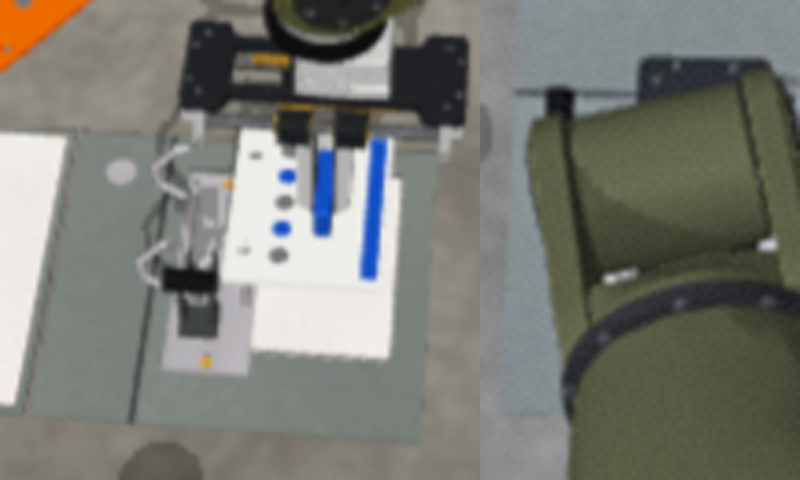

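```bash
python3 - <<'E'
from h import *
z=91.5-21.7+4
print(px2w('side',[[305.73,282.35],[308.98,256.9]],z), 'want 582.6,191.5 / 580.4,111.5')
I=cv2.imread('pics/side4.png')
e=[((52.5,-65),(52.5,65)),((-52.5,65),(52.5,65))]
print('board now',edgefit(I,'side',z+1,[540.5,152.5,-.028],e,5,8),'want 541.0,152.6')
# posts in side0..: refit of the file in several pictures
es=[((-70,-90),(-70,60)),((-70,60),(15,60))]
for f,n,g in(('side0','side',(551.9,167.3)),('side4','side',(551.9,167.3)),('top0','top',(550,162.7)),('top3','top',(550,162.7))):
    J=cv2.imread(f'pics/{f}.png')
    print(f,edgefit(J,n,9,[*g,-.028],es,5,8)[0],edgefit(J,n,3,[*g,-.028],[((-95,-120),(-95,120)),((-95,120),(85,120))],5,8)[0])
print('post tips top3 z52:',px2w('top',[[195+207/4-.4,170+197/4-.4],[195+345/4-.4,170+200/4-.4]],50))
I=cv2.imread('pics/top3.png');cv2.imwrite('pics/crop7.png',cv2.resize(I[205:235,235:295],(800,400),interpolation=cv2.INTER_CUBIC))
E
```

```text
[[582.19829352 192.96197566  73.8       ]
 [579.74200221 113.97249881  73.8       ]] want 582.6,191.5 / 580.4,111.5
board now (array([ 5.41234859e+02,  1.51898392e+02, -3.69863498e-02]), np.float64(0.3338513462059857)) want 541.0,152.6
side0 [ 5.51874735e+02  1.68682246e+02 -2.88141098e-02] [ 5.52158977e+02  1.66473784e+02 -2.45953022e-02]
side4 [ 5.51782823e+02  1.68831523e+02 -2.87719842e-02] [ 5.52092733e+02  1.66592379e+02 -2.65948437e-02]
top0 [ 5.50431058e+02  1.63495742e+02 -2.76230961e-02] [ 5.50456621e+02  1.63352958e+02 -1.80779651e-02]
top3 [ 5.50252107e+02  1.63609126e+02 -2.72614306e-02] [ 5.49927187e+02  1.62805747e+02 -1.00356832e-02]
post tips top3 z52: [[578.10857358 184.5199055   50.        ]
 [575.86413835 105.8112258   50.        ]]
```

View pics/crop7.png

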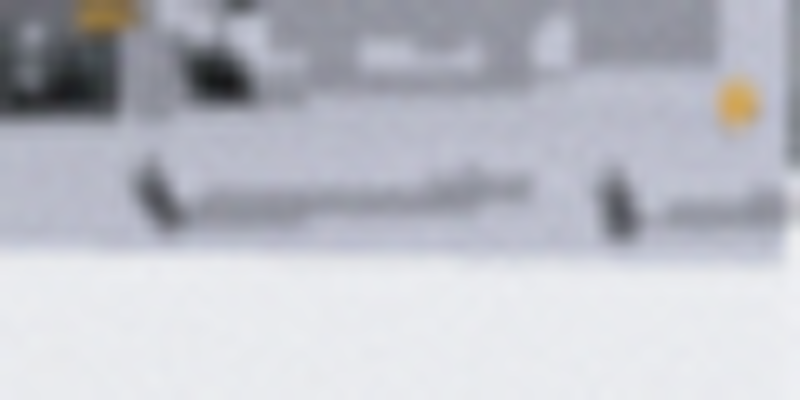

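The crop shows the left post from foot (175,222) to tip (148,163), and the right post from foot (625,232) to tip (608,172).

```bash
python3 - <<'E'
from h import *
print(px2w('top',[[247.6,221.15],[281.4,221.9]],11),px2w('top',[[245.6,216.7],[280.1,217.4]],50),'expected 581,187.5/578.8,107.5')
go(529.8,152.1,92,1.5415)
E
```

```text
[[579.98126877 185.6309182   11.        ]
 [577.68438801 106.38883389  11.        ]] [[583.11476576 186.28387497  50.        ]
 [580.98616172 107.53053371  50.        ]] expected 581,187.5/578.8,107.5
shift cm [-0.119 -0.086  0.113] roll 0.005 t 11.7 F [ 0.16 -0.32 -0.61]
```

```bash
python3 -m creep '[[-1,[-0.1,-0.06,0],0],[-1,[-0.1,-0.06,0.5],0],[-1,[-0.1,-0.06,1.0],0],[-1,[-0.1,-0.06,1.5],0],[-1,[-0.1,-0.06,1.5],0]]';python3 -m creep '[[-1,[0,0,0.3],0],[-1,[0,0,0.6],0],[-1,[0,0,0.6],0]]';python3 -m creep '[[-1,[0,0,0.3],0],[-1,[0,0,0.6],0],[-1,[0,0,0.6],0]]'
```

```text
clock: 12.2
eef_pos: [529.0, 152.1, 75.7]
eef_rot: [-3.14, 0.0, 1.542]
wrist_force: [0.2, -0.5, -1.6]
finger_gap: 11.8
finger_force: 25.0
clock: 12.5
eef_pos: [529.2, 152.1, 70.2]
eef_rot: [-3.141, 0.0, 1.542]
wrist_force: [-0.0, 0.2, -1.7]
finger_gap: 11.6
finger_force: 25.0
clock: 12.8
eef_pos: [529.2, 152.1, 64.2]
eef_rot: [-3.141, 0.0, 1.542]
wrist_force: [-0.1, 0.0, -0.4]
finger_gap: 11.8
finger_force: 25.0
```

```bash
python3 -m creep '[[-1,[0,0,0.3],0],[-1,[0,0,0.6],0],[-1,[0,0,0.6],0]]';python3 -m creep '[[-1,[0,0,0.3],0],[-1,[0,0,0.6],0],[-1,[0,0,0.6],0]]'
```

```text
clock: 13.1
eef_pos: [529.2, 152.1, 58.2]
eef_rot: [-3.141, 0.0, 1.542]
wrist_force: [-0.9, -0.6, -1.6]
finger_gap: 11.8
finger_force: 25.0
clock: 13.4
eef_pos: [529.2, 152.1, 52.2]
eef_rot: [-3.141, 0.0, 1.542]
wrist_force: [-0.4, -0.6, -1.8]
finger_gap: 11.9
finger_force: 25.0
```

```bash
python3 -m creep '[[-1,[0,0,0.4],0],[-1,[0,0,0.8],0],[-1,[0,0,1.2],0],[-1,[0,0,1.2],0]]';python3 -m creep '[[-1,[0,0,0.3],0],[-1,[0,0,0.6],0],[-1,[0,0,0.8],0],[-1,[0,0,0.8],0]]'
```

```text
clock: 13.8
eef_pos: [529.1, 152.1, 40.0]
eef_rot: [-3.141, 0.0, 1.542]
wrist_force: [-0.1, -0.6, -0.4]
finger_gap: 11.9
finger_force: 25.0
clock: 14.2
eef_pos: [529.2, 152.1, 32.3]
eef_rot: [-3.141, 0.0, 1.542]
wrist_force: [0.1, 0.1, -1.6]
finger_gap: 11.7
finger_force: 25.0
```

```bash
python3 -m creep '[[-1,[0,0,0.06],0],[-1,[0,0,0.06],0]]'
```

```text
clock: 14.4
eef_pos: [529.4, 152.2, 32.1]
eef_rot: [3.141, -0.0, 1.542]
wrist_force: [-1.1, -0.6, -1.7]
finger_gap: 11.7
finger_force: 25.0
```

```bash
python3 -m creep '[[-1,[0,0,0.06],0],[-1,[0,0,0.06],0],[-0.6,[0,0,0.06],0],[-0.4,[0,0,0.06],0],[-0.4,[0,0,0.06],0],[-0.4,[0,0,-3],0],[-0.4,[0,0,-7],0],[-0.4,[0,0,-12],0],[-0.4,[0,0,-14],0],[-0.4,[-20,-8,-14],0],[-0.4,[-20,-8,-14],0],[-0.4,[-20,-8,-14],0]]'; python3 -m creep '[[-0.4,[-5,-3,0],0],[-0.4,[-5,-3,0],0],[-0.4,[-5,-3,0],0]]';python3 - <<'E'
from h import *
i=cv2.cvtColor(manip.camera("side"),cv2.COLOR_RGB2BGR)
j=cv2.cvtColor(manip.camera("top"),cv2.COLOR_RGB2BGR)
cv2.imwrite('pics/side5.png',i);cv2.imwrite('pics/top5.png',j); cv2.imwrite('pics/crop8.png',np.hstack([cv2.resize(i[235:345,265:365],(400,440),interpolation=cv2.INTER_CUBIC),cv2.resize(j[170:280,205:305],(400,440),interpolation=cv2.INTER_CUBIC)]))
e=[((-52.5,-65),(-52.5,65)),((-52.5,65),(40,65))]
print(edgefit(i,'side',14,[541,152.6,-.028],e,5,8),edgefit(j,'top',14,[539.4,148.2,-.028],e,5,8))
E
```

```text
clock: 15.6
eef_pos: [468.7, 13.3, 172.2]
eef_rot: [3.141, 0.0, 1.543]
wrist_force: [0.4, -1.3, -1.0]
finger_gap: 28.2
finger_force: 0.0
clock: 15.9
eef_pos: [438.1, -35.4, 172.5]
eef_rot: [3.141, 0.0, 1.54]
wrist_force: [0.5, 0.2, 1.1]
finger_gap: 28.3
finger_force: 0.0
(array([ 5.44336485e+02,  1.51434087e+02, -2.83123998e-02]), np.float64(0.24106093010527768)) (array([ 5.43436885e+02,  1.58010855e+02, -3.23364161e-02]), np.float64(0.29400650051975913))
```

View pics/crop8.png

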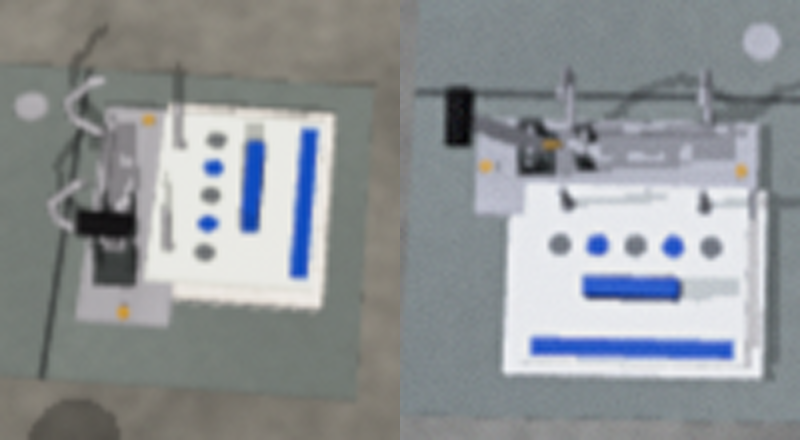

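The board is threaded on both posts, at crop (565,200) and (705,203), and lies flat. The rings are open. Back to the lever.

```bash
python3 -m creep '[[0.3,[0,0,0],0]]'; python3 -c "
from h import *
go(614,242,172,1.5425)"
```

```text
clock: 16.1
eef_pos: [438.9, -33.6, 172.0]
eef_rot: [3.142, -0.0, 1.543]
wrist_force: [-0.1, -0.6, -1.0]
finger_gap: 33.0
finger_force: 0.0
shift cm [2.8028e+01 1.6753e+01 6.0000e-03] roll 0.011 t 16.1 F [-0.1  -0.55 -1.02]
```

```bash
python3 -m creep '[[0.3,[28,16.75,0],0],[0.3,[28,16.75,0],0],[0.3,[28,16.75,0],0],[0.3,[28,16.75,0],0],[0.3,[28,16.75,0],0],[0.3,[28,16.75,0],0],[0.3,[28,16.75,0],0],[0.3,[28,16.75,0],0],[0.3,[28,16.75,0],0],[0.3,[28,16.75,0],0]]'; python3 -c "
from h import *
go(614,242,97,1.5425)"
```

```text
clock: 17.1
eef_pos: [613.3, 240.3, 171.9]
eef_rot: [-3.141, 0.0, 1.542]
wrist_force: [0.7, -0.3, -0.5]
finger_gap: 61.1
finger_force: 0.0
shift cm [0.173 0.063 7.491] roll -0.003 t 17.1 F [ 0.66 -0.34 -0.5 ]
```

```bash
python3 -m creep '[[0.3,[0.15,0.06,3],0],[0.3,[0.15,0.06,6],0],[0.3,[0.15,0.06,7.5],0],[0.3,[0.15,0.06,7.5],0],[0.3,[0.15,0.06,7.5],0],[-0.3,[0.15,0.06,7.5],0],[-0.6,[0.15,0.06,7.5],0],[-0.6,[0.15,0.06,7.5],0],[-0.6,[0.15,0.06,7.5],0],[-0.6,[0.15,0.06,7.5],0]]' 20;python3 -m creep '[[-0.6,[0,0,0],0],[-0.6,[0,0,0],0]]'
```

```text
clock: 18.1
eef_pos: [613.8, 242.1, 97.1]
eef_rot: [-3.14, 0.0, 1.542]
wrist_force: [-6.1, -0.3, 2.1]
finger_gap: 32.1
finger_force: 20.0
clock: 18.3
eef_pos: [613.8, 242.1, 97.2]
eef_rot: [-3.14, 0.0, 1.542]
wrist_force: [-6.4, 0.1, 1.9]
finger_gap: 31.8
finger_force: 20.0
```

```bash
python3 -m creep '[[-0.6,[0.15,-0.04,0.08],0],[-0.6,[0.31,-0.04,0.17],0],[-0.6,[0.6,-0.04,0.35],0],[-0.6,[0.9,-0.04,0.54],0],[-0.6,[1.18,-0.04,0.755],0],[-0.6,[1.18,-0.04,0.755],0]]' 20;python3 -m creep '[[-0.6,[0.27,0,0.22],0],[-0.6,[0.53,0,0.46],0],[-0.6,[0.53,0,0.46],0]]' 20
```

```text
clock: 18.9
eef_pos: [614.0, 253.6, 89.9]
eef_rot: [-3.141, 0.001, 1.542]
wrist_force: [-6.2, -4.3, 8.4]
finger_gap: 31.6
finger_force: 20.0
clock: 19.2
eef_pos: [614.2, 259.1, 85.5]
eef_rot: [-3.141, 0.001, 1.542]
wrist_force: [-7.5, -2.1, 7.1]
finger_gap: 31.9
finger_force: 20.0
```

```bash
python3 -m creep '[[-0.6,[0.25,-0.02,0.25],0],[-0.6,[0.49,-0.02,0.51],0],[-0.6,[0.72,-0.02,0.78],0],[-0.6,[0.92,-0.02,1.07],0],[-0.6,[0.92,-0.02,1.07],0]]' 20;python3 -m creep '[[-0.6,[0.18,0,0.3],0],[-0.6,[0.36,0,0.6],0],[-0.6,[0.52,0,0.91],0],[-0.6,[0.67,0,1.23],0],[-0.6,[0.67,0,1.23],0]]' 20
```

```text
clock: 19.7
eef_pos: [614.4, 268.9, 75.1]
eef_rot: [3.141, -0.0, 1.543]
wrist_force: [-6.6, -0.2, 8.4]
finger_gap: 31.6
finger_force: 20.0
clock: 20.2
eef_pos: [614.7, 276.1, 63.0]
eef_rot: [3.141, -0.001, 1.543]
wrist_force: [-5.4, 4.6, 10.3]
finger_gap: 32.0
finger_force: 20.0
```

```bash
python3 -m creep '[[-0.6,[0.1,0,0],0],[-0.6,[0.2,0,0.3],0],[-0.6,[0.33,0,0.65],0],[-0.6,[0.43,0,1.0],0],[-0.6,[0.5,0,1.33],0],[-0.6,[0.5,0,1.33],0]]' 20
```

```text
clock: 20.8
eef_pos: [614.8, 281.4, 49.5]
eef_rot: [3.141, -0.002, 1.543]
wrist_force: [-4.2, 6.1, 6.5]
finger_gap: 31.6
finger_force: 20.0
```

```bash
python3 -m creep '[[-0.6,[0.1,0,0.1],0],[-0.6,[0.15,0,0.3],0],[-0.6,[0.18,0,0.55],0],[-0.6,[0.2,0,0.8],0],[-0.6,[0.22,0,1.0],0],[-0.6,[0.22,0,1.0],0]]' 20;python3 -m creep '[[-0.6,[0,0,0.1],0],[-0.6,[0.02,0,0.2],0],[-0.6,[0.02,0,0.2],0]]' 20
```

```text
clock: 21.4
eef_pos: [614.8, 283.5, 39.3]
eef_rot: [3.141, -0.002, 1.543]
wrist_force: [-3.7, 6.9, 5.3]
finger_gap: 31.7
finger_force: 20.0
clock: 21.7
eef_pos: [614.8, 283.7, 37.4]
eef_rot: [3.141, -0.002, 1.543]
wrist_force: [-3.8, 7.1, 4.7]
finger_gap: 31.6
finger_force: 20.0
```

```bash
python3 -m creep '[[-0.6,[0.1,0,0.05],0],[-0.6,[0.1,0,0.1],0],[-0.6,[0.1,0,0.1],0]]' 20;python3 -m creep '[[-0.6,[0,0,0.05],0],[-0.6,[0,0,0.1],0],[-0.6,[0,0,0.1],0]]' 20
```

```text
clock: 22.0
eef_pos: [614.8, 284.0, 35.9]
eef_rot: [-3.141, -0.001, 1.542]
wrist_force: [-4.3, 3.9, 4.2]
finger_gap: 32.1
finger_force: 20.0
clock: 22.3
eef_pos: [614.8, 284.1, 34.9]
eef_rot: [-3.141, -0.001, 1.542]
wrist_force: [-4.4, 5.4, 3.9]
finger_gap: 31.7
finger_force: 20.0
```

```bash
python3 -m creep '[[-0.6,[0,0,0.05],0],[-0.6,[0,0,0.05],0]]' 20
```

```text
clock: 22.5
eef_pos: [614.8, 284.1, 34.4]
eef_rot: [-3.142, -0.001, 1.542]
wrist_force: [-3.4, 5.7, 4.4]
finger_gap: 32.0
finger_force: 20.0
```

```bash
for i in 1 2; do python3 -m creep '[[-0.6,[0,0,0.03],0],[-0.6,[0,0,0.06],0],[-0.6,[0,0,0.06],0]]' 20; done
```

```text
clock: 22.8
eef_pos: [614.8, 284.2, 33.8]
eef_rot: [-3.142, -0.001, 1.542]
wrist_force: [-3.5, 4.7, 4.3]
finger_gap: 32.1
finger_force: 20.0
clock: 23.1
eef_pos: [614.8, 284.2, 33.2]
eef_rot: [3.142, -0.001, 1.542]
wrist_force: [-4.4, 5.3, 2.9]
finger_gap: 32.5
finger_force: 20.0
```

```bash
for i in 1 2 3; do python3 -m creep '[[-0.6,[0,0,0.03],0],[-0.6,[0,0,0.05],0],[-0.6,[0,0,0.05],0]]' 20|sed -n '1,2p;4p'; done
```

```text
clock: 23.4
eef_pos: [614.8, 284.2, 32.7]
wrist_force: [-5.0, 5.2, 4.3]
clock: 23.7
eef_pos: [614.8, 284.2, 32.2]
wrist_force: [-3.9, 4.6, 4.2]
clock: 24.0
eef_pos: [614.8, 284.3, 31.7]
wrist_force: [-3.7, 5.5, 4.2]
```

```bash
python3 - <<'E'
from h import *
i=cv2.cvtColor(manip.camera("side"),cv2.COLOR_RGB2BGR); cv2.imwrite('pics/side6.png',i)
for f in('side0','side2','side6'):
    g=cv2.cvtColor(cv2.imread(f'pics/{f}.png'),cv2.COLOR_BGR2GRAY)
    print(f); 
    for v in range(302,334,2): print(v,' '.join(f'{x:3d}' for x in g[v,272:310:2]))
E
```

```text
side0
302 121 122 120 102 101 124 127 165 111 135 170 103  57  59 163 172 173 176 192
304 120 120 121  88 113 125 125 149  93 154 171 103  63  78 168 173 173 176 206
306 120 119 120  82 115 124 129 125 103 159 167  99  80 119 169 173 175 175 210
308 119 120 120  80 120 125 135 125 129 168 169 122 124 158 172 173 176 176 203
310 119 119 118  77 124 123 126 125 126 176 176 120 125 158 174 175 178 172 152
312 121 120 116  82 126 125 128 128 129 173 171 124 121 163 175 176 178 172 131
314 120 119 106  95 129 129 150 157 150 156 137 137 133 169 175 176 178 173 128
316 120 120  93 107 125 121  43  36  39  40  48  67  93 138 144 149 153 152 124
318 120 120  84 114 124 119  28  20  20  19  19  17  38 123 125 125 125 126 124
320 118 120  80 117 125 109  23  20  21  21  20  20  45 125 127 127 126 125 125
322 120 118  77 122 124 124  83  79  77  75  58  57  73 125 127 126 124 125 126
324 121 117  78 128 127 127 124 126 128 128 124 126 125 125 125 126 126 125 125
326 123 113  84 126 128 127 125 125 128 127 125 125 125 125 124 126 128 125 124
328 120 103  99 124 126 127 126 125 125 125 124 124 12
[... 2057 characters left out ...]
 173  28  22  22  22  20  19  26 101 115  74  69 150 162 133
318 128 128 111 180 175  40  21  20  22  21  23  26 157 182 142 124 133 135 134
320 128 128  98 181 177  52  76  84  79  65  61  46 157 181 149 128 135 134 135
322 128 127  91 179 178  64 119 135 135 135 133 127 152 182 165 126 132 133 134
324 128 126  86 175 180  81 116 135 137 137 135 133 137 181 167 128 134 134 133
326 131 122  90 170 181  94 121 133 137 135 135 136 120 180 177 133 136 134 133
328 128 110 106 142 168 110 126 133 133 134 133 133 118 180 184 135 134 134 133
330 131 128 125 128 129 125 124 124 124 124 129 129 126 153 137 130 131 132 131
332 133 134 134 130 129 127 124 120 122 124 125 125 125 124 128 132 129 124 119
```

```bash
cat > roll.py <<'E'
from h import *
i=cv2.cvtColor(manip.camera("side"),cv2.COLOR_RGB2GRAY).astype(float)
def c(g):
    p=g[306:330,286:294].mean(1); a=np.clip((110-p)/90,0,1); a[:7]=0; v=np.arange(306,330); return (a*v).sum()/a.sum(),a.sum()
print('shut',c(cv2.imread('pics/side0.png',0).astype(float)),'now',c(i),manip.read_state()['wrist_force'].round(1))
E
python3 roll.py; python3 -m creep '[[-0.6,[0,0,0],0],[-0.6,[0,0,0],0],[-0.6,[0,0,0.05],0],[-0.6,[0,0,0.1],0],[-0.6,[0,0,0.1],0]]' 35; python3 roll.py;  python3 -m creep '[[-0.6,[0,0,0.05],0],[-0.6,[0,0,0.1],0],[-0.6,[0,0,0.1],0]]' 35; python3 roll.py
```

```text
shut (np.float64(318.8149490373726), np.float64(6.131944444444445)) now (np.float64(316.93911174785103), np.float64(5.816666666666666)) [-3.1  5.   3.7]
clock: 24.6
eef_pos: [614.8, 284.3, 30.8]
eef_rot: [3.141, -0.001, 1.543]
wrist_force: [-4.5, 7.2, 4.6]
finger_gap: 31.2
finger_force: 35.0
shut (np.float64(318.8149490373726), np.float64(6.131944444444445)) now (np.float64(317.2016726403823), np.float64(5.8125)) [-5.1  6.6  4.9]
clock: 24.95
eef_pos: [614.8, 284.4, 29.9]
eef_rot: [3.141, -0.001, 1.543]
wrist_force: [-4.1, 6.2, 5.4]
finger_gap: 31.7
finger_force: 35.0
shut (np.float64(318.8149490373726), np.float64(6.131944444444445)) now (np.float64(317.5146364494807), np.float64(5.883333333333333)) [-4.   6.4  4.7]
```

```bash
python3 -m creep '[[-0.6,[0,0,0.07],0],[-0.6,[0,0,0.13],0],[-0.6,[0,0,0.2],0],[-0.6,[0,0,0.2],0]]' 35; python3 roll.py;  python3 -m creep '[[-0.6,[0,0,0.05],0],[-0.6,[0,0,0.1],0],[-0.6,[0,0,0.1],0]]' 35; python3 roll.py
```

```text
clock: 25.4
eef_pos: [614.8, 284.4, 27.8]
eef_rot: [3.141, -0.001, 1.543]
wrist_force: [-4.4, 6.5, 3.6]
finger_gap: 31.5
finger_force: 35.0
shut (np.float64(318.8149490373726), np.float64(6.131944444444445)) now (np.float64(317.8919239904988), np.float64(5.847222222222222)) [-3.6  6.9  4.2]
clock: 25.75
eef_pos: [614.8, 284.4, 26.8]
eef_rot: [3.141, -0.001, 1.543]
wrist_force: [-3.4, 6.5, 3.4]
finger_gap: 31.5
finger_force: 35.0
shut (np.float64(318.8149490373726), np.float64(6.131944444444445)) now (np.float64(318.19886093972474), np.float64(5.852777777777778)) [-4.1  7.1  3.9]
```

```bash
for i in 1 2 3; do python3 -m creep '[[-0.6,[0,0,0.03],0],[-0.6,[0,0,0.06],0],[-0.6,[0,0,0.06],0]]' 35|sed -n '2p;4p'; done; python3 roll.py
```

```text
eef_pos: [614.8, 284.3, 26.2]
wrist_force: [-4.5, 6.4, 4.4]
eef_pos: [614.8, 284.3, 25.5]
wrist_force: [-3.8, 5.8, 4.2]
eef_pos: [614.8, 284.3, 24.9]
wrist_force: [-4.2, 4.8, 3.9]
shut (np.float64(318.8149490373726), np.float64(6.131944444444445)) now (np.float64(318.5915100904663), np.float64(5.9875)) [-3.5  6.5  3.6]
```

```bash
for i in 1 2 3; do python3 -m creep '[[-0.6,[0,0,0.03],0],[-0.6,[0,0,0.05],0],[-0.6,[0,0,0.05],0]]' 35|sed -n '2p;4p'; done; python3 roll.py
```

```text
eef_pos: [614.8, 284.2, 24.4]
wrist_force: [-3.7, 6.1, 3.7]
eef_pos: [614.7, 284.2, 23.8]
wrist_force: [-3.8, 6.0, 3.7]
eef_pos: [614.7, 284.2, 23.3]
wrist_force: [-5.2, 5.9, 3.4]
shut (np.float64(318.8149490373726), np.float64(6.131944444444445)) now (np.float64(318.76665898086236), np.float64(6.02361111111111)) [-4.4  4.9  2.9]
```

```bash
for i in 1 2 3; do python3 -m creep '[[-0.6,[0,0,0.03],0],[-0.6,[0,0,0.05],0],[-0.6,[0,0,0.05],0]]' 35|sed -n '2p;4p'; done; python3 roll.py
```

```text
eef_pos: [614.8, 284.2, 23.0]
wrist_force: [-4.5, 6.1, 5.2]
eef_pos: [614.8, 284.2, 22.7]
wrist_force: [-5.7, 5.2, 7.1]
eef_pos: [614.9, 284.2, 22.4]
wrist_force: [-5.0, 5.1, 7.9]
shut (np.float64(318.8149490373726), np.float64(6.131944444444445)) now (np.float64(318.93764595983185), np.float64(5.947222222222222)) [-5.1  5.1  8.1]
```

```bash
for i in 1 2; do python3 -m creep '[[-0.6,[0,0,0.03],0],[-0.6,[0,0,0.06],0],[-0.6,[0,0,0.06],0]]' 35|sed -n '2p;4p'; done; python3 roll.py
```

```text
eef_pos: [614.9, 284.2, 22.1]
wrist_force: [-6.5, 4.1, 10.3]
eef_pos: [615.0, 284.3, 21.7]
wrist_force: [-8.9, 2.6, 13.3]
shut (np.float64(318.8149490373726), np.float64(6.131944444444445)) now (np.float64(319.11659712563744), np.float64(5.991666666666666)) [-7.1  4.5 12.9]
```

```bash
python3 -m creep '[[-0.6,[0,0,-0.1],0],[-0.6,[0,0,-0.15],0],[-0.6,[0,0,-0.15],0]]' 35|sed -n '2p;4p'; python3 roll.py; python3 -m creep '[[-0.4,[0,0,0],0],[0,[0,0,0],0],[0.3,[0,0,0],0],[0.3,[0,0,0],0],[0.3,[0,0,0],0]]' ; python3 roll.py
```

```text
eef_pos: [614.8, 284.2, 22.6]
wrist_force: [-4.6, 5.4, 6.7]
shut (np.float64(318.8149490373726), np.float64(6.131944444444445)) now (np.float64(318.90122884303275), np.float64(5.990277777777777)) [-4.9  3.7  8.1]
clock: 30.15
eef_pos: [615.1, 283.2, 21.7]
eef_rot: [-3.142, 0.0, 1.542]
wrist_force: [-0.1, -0.4, 0.6]
finger_gap: 59.2
finger_force: 0.0
shut (np.float64(318.8149490373726), np.float64(6.131944444444445)) now (np.float64(318.7759024847632), np.float64(5.925000000000001)) [0.5 1.2 0.2]
```

```bash
python3 -m creep '[[0.3,[0,0,-3],0],[0.3,[0,0,-7],0],[0.3,[0,0,-11],0],[0.3,[0,0,-15],0],[0.3,[-20,-10,-15],0],[0.3,[-20,-10,-15],0],[0.3,[-40,-18,-15],0],[0.3,[-40,-18,-15],0],[0.3,[-40,-18,-15],0],[0.3,[-40,-18,-15],0],[0.3,[-40,-18,-15],0],[0.3,[-40,-18,-15],0]]'; python3 roll.py; python3 - <<'E'
from h import *
for n,a,b,box in(('side','side0','side5',(278,245,300,300)),('top','top0','top3',(225,184,300,204))):
    i=cv2.cvtColor(manip.camera(n),cv2.COLOR_RGB2BGR); cv2.imwrite(f'pics/{n}9.png',i)
    x,y,X,Y=box; d=lambda f:np.abs(i[y:Y,x:X].astype(float)-cv2.imread(f'pics/{f}.png')[y:Y,x:X]).mean().round(2)
    print(n,'diff to shut',d(a),'to open',d(b))
    e=[((-52.5,-65),(-52.5,65)),((-52.5,65),(40,65))]
    g={'side':[544.3,151.4,-.028],'top':[540,148,-.028]}[n]
    print(edgefit(i,n,14,g,e,4,8), edgefit(cv2.imread(f'pics/{n}5.png'),n,14,g,e,4,8))
E
```

```text
clock: 31.4
eef_pos: [438.9, -77.8, 172.1]
eef_rot: [3.141, 0.0, 1.542]
wrist_force: [1.1, -0.9, 0.2]
finger_gap: 61.2
finger_force: 0.0
shut (np.float64(318.8149490373726), np.float64(6.131944444444445)) now (np.float64(318.8197502837684), np.float64(6.118055555555555)) [ 0.3 -2.   0. ]
side diff to shut 1.04 to open 21.72
(array([ 5.44327950e+02,  1.51467661e+02, -2.68847200e-02]), np.float64(0.31789050926203405)) (array([ 5.44348549e+02,  1.51515582e+02, -2.57976557e-02]), np.float64(0.3526339333515131))
top diff to shut 5.6 to open 9.71
(array([ 5.43319104e+02,  1.56195084e+02, -2.90918329e-02]), np.float64(0.1532621344933369)) (array([ 5.43299391e+02,  1.54467345e+02, -3.36847407e-02]), np.float64(0.3713132381675876))
```

The side picture matches the shut mechanism: the lever roll is back at its shut row (318.82 against 318.81) and the ring area differs by only 1 grey level. The board hasn't moved and the gripper is clear, so I'm handing in.

```bash
python3 -c "
from cell import manip
print(manip.sign_off())"
```

```text
the job is handed in; nothing more can be done
None
```

The blue care board is filed flat over both posts, rib up, with the lever fully home and the rings shut; I handed in at about 31 s, peak press about 13 N, but no verdict was returned.

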